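# Seat a flow-reactor chip in its holder and bolt it in

## Robot

A 6-joint arm with a two-finger parallel gripper is mounted at the origin on a cart in front of the work surface, level with it; the furniture and walls round the work are solid. World frame = base frame: x ahead of the robot, y to its left, z up, the work surface at z = 0. Lengths are in m, angles in rad, forces in N, time in s.
With the tool pointing down it reaches from about 0.375 to 0.9 m from the base axis. Payload 3.1 kg.
Tool frame: the origin (TCP) lies midway between the tips of the shut fingers; the grasp point (between the pads) lies 19 mm behind it; z points along the fingers, y is the line along which they close (so a half turn about z gives the same grasp; the last joint's range is limited). The gripper opens to 85 mm and grips with 20 to 120 N. Pads are 22 mm wide; open, the fingers measure 114 mm over their backs; the gripper's body (76 mm by 85 mm) begins 54 mm behind the grasp point. The pads swing forward as they close: fully open they stand 13 mm farther back than shut.
Start: joints at [-1.486, 0.527, 1.433, -0, 1.181, -0.178], TCP at [0.162, -0.604, 0.231] pointing down, gripper open.
Joint ranges: [-3.08, 3.08], [-0.75, 2.2], [0.22, 2.44], [-1.43, 4.57], [0, 2.65], [-2.85, 2.85]. Speed limits (rad/s): [2.79, 2.79, 3.14, 3.14, 3.14, 3.14].

## Interface

Orientations are given as a unit quaternion [x, y, z, w].
In Python, from station import manip gives the robot as it stands.
- The arm moves only by the tool step_arm, never from a script. Its argument "targets" is text: rows parted by semicolons, each of 4 numbers parted by spaces: the shift along the tool's x, y, z in mm, then the turn about the tool's z in degrees. A call has 1 to 12 rows; each row is the pose to reach, as a shift and turn from the pose commanded when the call began, along the tool's axes at that moment; what a row does not reach only later rows make up. A row lasts 1/10 s, in which the tool goes at most 50 mm and 8.59 degrees, less where a joint would pass 70% of its speed; a pose out of reach is approached as far as the arm can. A call with a gripper value outside its range is refused whole. "gripper" is the closure, from 0 (fully open) to 1 (shut), set as the call begins (left out, the last holds). The fingers move at their own pace and stop on an object; "squeeze" is the grip in N (left out, the last holds). Time passes only in rows, so rows that repeat a pose let the fingers close. It gives the time, the measured TCP pose, the force, the opening and the grip force at its end, in the units of the state.
- manip.sense(): the state, without advancing time (a new reading comes with each control period).
- manip.snapshot(name): name is "side" or "top"; returns the picture (480x640x3 uint8, red, green, blue); there is no depth.
- manip.get_calibration(name): a dict with "fov_y" (degrees; the focal length in pixels is half the picture's height over the tangent of half this angle, whatever the lens; pixels are square), "cx", "cy" (the principal point, pixels), "extrinsics" (4x4, takes a point from camera to world coordinates). Camera axes: x right, y down, z forward; pixel columns grow to the right and rows downward; lengths in m; the calibration is good to about 2 mm. A picture is of the moment at which its call begins. get_calibration takes no time and is no camera call.
- manip.sign_off(): hands the job in; it is judged then, once.
Trained networks look in the newest picture that a camera, given by its name, has taken for a name from the list of things; names that differ only in an ending like _2 or _b are one class to them, and where a whole thing is asked for, a point or a joint stands for the part that bears it (a point fixed in the world has none). Each returns a list of dicts, best first, with "p" (0 to 1); they miss things now and then, are a little off and sometimes report something else, mostly with a low value. They report only what shows in the picture. A call takes as long as a camera call.
- manip.recognise(camera, query): "position" ([column, row] in pixels, amid what is visible of it).
- manip.masks_of(camera, query): "pixels" (480x640 bool, what is visible of it) and "position" ([column, row] in pixels, amid what is visible of it).
- manip.mark_of(camera, query): "position" ([column, row] in pixels: a listed point, or the origin of a listed thing).
The state is a dict: "t": time; "q": joint angles; "qd": joint speeds; "tau": joint torques, N m; "tcp_pos": TCP position; "tool_rot": TCP orientation; "force": force on the tool from outside, world axes, zero at the start; "ft_torque": the same for the moment, N m; "finger_gap": opening from 0.0 (shut) to 1.0 (fully open); "gripper_force": force on a finger pad.
Only numpy, scipy, OpenCV 4.12 (cv2) and the standard library are available. Lean on these libraries where they do the work, as an engineer would, in place of code of your own. Each camera call takes 0.05 s, during which the arm holds its last target. There are 200 camera calls.

## Task

Load the reactor chip into its holder without picking it up: push it flat against the rail, then slide it along the rail into the corner pocket under the port header until its end is fully home against the end stop and it lies flush along the rail. Then push the bolt in by its knob, all the way behind the chip, so that it cannot slip back from the ports. Leave the jar, beaker, dropper bottle and syringe beside the holder where they are.

Things in the scene. Friction and masses are not known exactly. Their poses are not given: they have to be found in the camera images.
- holder: Grey metal chip holder fixed to the bench: flat bed 130 mm (x) by 240 mm (y), upper face 16 mm above the bench. Origin: centre of the underside, on the bench; z up, +x from the open near edge to the rail, +y along the rail to the port header. Coordinates called 'holder' in these notes are in this frame, in mm (z = height above the bench). Only the parts listed here stand on the bed.
- rail_mid (a point): Middle of the foot of the steel rail's face, at holder (47, -21, 16), axes as the holder's. The rail is straight, its face at x = 47 looks to -x, it runs along the far side from y = -118 to 76, is 12 mm wide and 12 mm high (top at z = 28).
- pocket_mouth (a point): Mid mouth of the corner pocket, at holder (31, 76, 16). Pocket: x 15 to 47 (32 wide; the rail's line goes on as its far wall), end stop at y = 106, roof underside z = 29. Inner cheek x 1 to 15 from y = 70, its pointed lead-in from y = 63 (point at x 8), z up to 29. Header roof x 1 to 59, y 76 to 116, top z = 40; two fittings, heads up, stand on it to z = 56.
- seat (a point): Point on the bed, axes as the holder's, at holder (32, 68, 16): the chip's origin lies here when the chip is flush along the rail and home against the end stop.
- chip: Loose chip in a flat black frame, glass window with a fine serpentine, 30 (x) by 76 (y) by 10 mm, 40 to 85 g. Origin: centre of the underside; z up, +y to the end with two steel ports, which goes into the pocket first. Lies on the -y part of the bed, turned up to 0.4 rad. The (-x, -y) corner is cut at 45 degrees, 14 mm a side; a push on the cut along the rail also presses the chip to the rail.
- bolt (a joint): Sliding steel bolt along the holder's x, y = 16 to 28, top at z = 26, nose bevelled on the header side. Value in m: near 0 = drawn back (at 0 the nose is at holder x = -1), 0.038 = fully in (nose at x = 37, behind the chip, 2 mm to spare if the chip is home). Slides with 1 to 2 N and stays where left; a chip that is not home stops it or is wedged forward.
- bolt_knob (a point): Middle of the bolt's upright round black knob, 12 mm in diameter, from z = 27.5 to 45.5 mm; push it towards the holder's +x. At joint 0 it is at holder (-57, 22, 36.5), and it moves with the bolt.
- bolt_guide (a point): Middle of the bolt's fixed guide on the bed, at holder (-29.5, 22, 16): x -58 to -1, y 12 to 32, its two sides up to z = 27, a strap up to z = 30 over x -11 to -1.
- ferrule_jar: Bystander: small screw jar of ferrules, 42 mm wide, 44 mm high; origin at the underside. Leave it alone.
- beaker: Bystander: small glass beaker, 44 mm wide, 57 mm high; origin at the underside. Leave it alone.
- dropper_bottle: Bystander: amber dropper bottle, 33 mm wide, 98 mm high; origin at the underside. Leave it alone.
- syringe: Bystander: plastic syringe lying on the bench, 120 mm long, 28 mm wide, 17 mm high; origin at the underside. Leave it alone.

How it is judged:
By the outcome, as a careful person would: the job done as asked, in the order asked, and still so for the second after the job is handed in, with the robot touching nothing.
It also fails if it takes over 54 s, if anything falls off the work surface, if the arm or the gripper's body presses on something with over 40 N, if the wrist force passes 120 N, or if a joint passes its speed limit or range.

## Working session

There is one attempt and no reset: what is moved stays moved. The work goes in short steps, Python scripts to look and compute and a tool call to move; the robot and the scene stay as the last step left them, time stands still between calls to the robot, and variables do not carry over. Pictures are saved under pics/ and viewed, at most 10 in all, crops included, and the job is handed in when it is done.

Besides the shell and the picture viewer there is one more tool, called after ">>>" as name(argument=value, ...) on one line, values as JSON. step_arm: Moves the arm, as the interface text tells. Its arguments: {"type":"object","properties":{"targets":{"type":"string"},"gripper":{"type":"number"},"squeeze":{"type":"number"}},"required":["targets"]}

```bash
mkdir -p pics; cat > h.py <<'E'
import numpy as np,cv2
from station import manip
def snap(n,f=None):
    im=manip.snapshot(n)
    if f: cv2.imwrite('pics/'+f,im[:,:,::-1])
    return im
def ray(n,p):
    c=manip.get_calibration(n);f=240/np.tan(np.radians(c['fov_y'])/2);E=np.array(c['extrinsics'])
    return E[:3,3],E[:3,:3]@np.array([(p[0]-c['cx'])/f,(p[1]-c['cy'])/f,1])
def at_z(n,p,z):
    o,d=ray(n,p);return o+d*(z-o[2])/d[2]
def proj(n,P):
    c=manip.get_calibration(n);f=240/np.tan(np.radians(c['fov_y'])/2);E=np.array(c['extrinsics'])
    q=E[:3,:3].T@(np.array(P)-E[:3,3]);return np.array([c['cx']+f*q[0]/q[2],c['cy']+f*q[1]/q[2]])
E
python3 - <<'E'
from h import *
np.set_printoptions(precision=4,suppress=True)
for n in('top','side'):
    snap(n,n+'0.png');c=manip.get_calibration(n);print(n,c)
    for q,z in (('holder',0),('rail_mid',.016),('pocket_mouth',.016),('seat',.016),('chip',.016),('bolt_knob',.0365),('bolt_guide',.016),('ferrule_jar',0),('beaker',0),('dropper_bottle',0),('syringe',0)):
        for r in manip.mark_of(n,q)[:2]: print(q,round(r['p'],2),np.array(r['position']),at_z(n,r['position'],z))
print(manip.sense())
E
```

```text
top {'fov_y': 45.50990530467388, 'cx': 314.3429737903657, 'cy': 232.85147251920034, 'extrinsics': array([[ 0.0018, -0.9947,  0.1029,  0.3741],
       [-0.9999, -0.0035, -0.0158,  0.0376],
       [ 0.0161, -0.1028, -0.9946,  1.2952],
       [ 0.    ,  0.    ,  0.    ,  1.    ]])}
holder 0.96 [330.6 226.7] [ 0.5223 -0.0201  0.    ]
rail_mid 0.56 [334.3 200.4] [ 0.5804 -0.0278  0.016 ]
pocket_mouth 0.74 [295.4 217.9] [0.5401 0.0599 0.016 ]
seat 0.58 [300.6 217.9] [0.5402 0.0482 0.016 ]
chip 0.86 [351.1 224.7] [ 0.5252 -0.0656  0.016 ]
bolt_knob 0.55 [297.6 218.3] [0.5366 0.0547 0.0365]
bolt_knob 0.49 [326.  252.4] [ 0.4611 -0.0082  0.0365]
bolt_guide 0.73 [323.3 240.8] [ 0.4886 -0.0029  0.016 ]
bolt_guide 0.18 [326.1 251.9] [ 0.4636 -0.0092  0.016 ]
ferrule_jar 0.66 [150.5 222.6] [0.5302 0.3889 0.    ]
beaker 0.85 [196.7 264.9] [0.4345 0.2822 0.    ]
beaker 0.39 [335.4 203.6] [ 0.5756 -0.0311  0.    ]
dropper_bottle 0.76 [459.3 210.6] [ 0.5606 -0.3156  0.    ]
syringe 0.65 [462.1 275. ] [ 0.4131 -0.3184  0.    ]
side {'fov_y': 56.72294806996225, 'cx': 322.410713151377, 'cy': 239.2138182
[... 709 characters left out ...]
0.016 ]
ferrule_jar 0.56 [322.  191.3] [0.5272 0.3783 0.    ]
beaker 0.78 [300.2 206.1] [0.4475 0.2962 0.    ]
dropper_bottle 0.72 [368.4 355.9] [ 0.5642 -0.3109  0.    ]
syringe 0.6 [301.6 362.9] [ 0.4148 -0.3144  0.    ]
{'t': 1.2, 'q': array([-1.4865,  0.5275,  1.4327, -0.    ,  1.1814, -0.1785]), 'qd': array([-0.0008, -0.0008,  0.0021, -0.0007, -0.0011, -0.0014]), 'tau': array([  0.0002, -44.2331, -17.8416,  -0.0002,   0.0008,  -0.    ]), 'tcp_pos': array([ 0.1624, -0.6035,  0.2313]), 'tool_rot': array([ 0.9914,  0.131 , -0.    , -0.    ]), 'force': array([-0.4617,  0.731 , -0.4493]), 'ft_torque': array([ 0.0104,  0.0007, -0.03  ]), 'gripper_force': 0.0, 'finger_gap': 1.0017512479952737}
```

```bash
python3 - <<'E'
import cv2
a=cv2.imread('pics/top0.png')[160:300,240:420]; b=cv2.imread('pics/side0.png')[210:330,250:420]
cv2.imwrite('pics/t1.png',cv2.resize(a,None,fx=4.3,fy=4.2,interpolation=3))
cv2.imwrite('pics/s1.png',cv2.resize(b,None,fx=4.5,fy=4.5,interpolation=3))
E
```

```text
(no output)
```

View pics/t1.png

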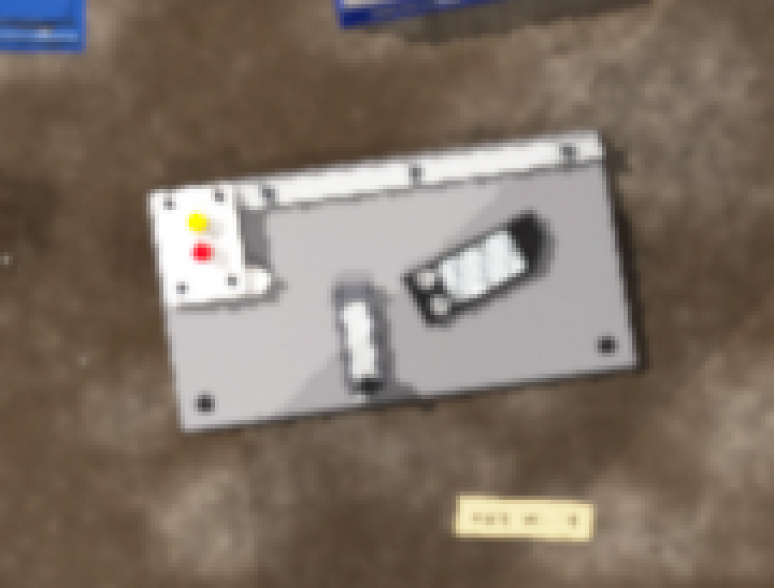

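View pics/s1.png

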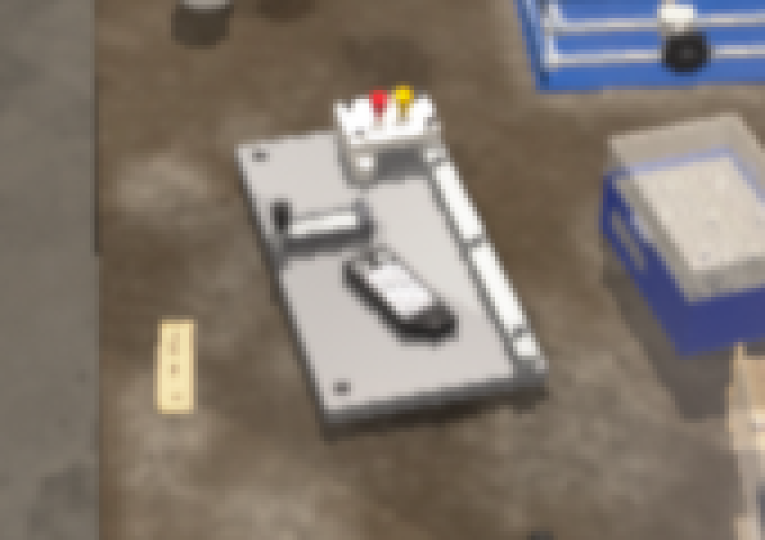

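The top crop shows the chip (crop ~(480,265)) turned with its ports end away from the rail. The header is at upper left (195,245) and the bolt guide is at (360,340), drawn back. The side view agrees. Next I fit the poses from corners in both views.

```bash
cat > fit.py <<'E'
from h import *
from scipy.optimize import least_squares
T=lambda u,v:(240+u/4.3,160+v/4.2)
S=lambda u,v:(250+u/4.5,210+v/4.5)
H=[('top',(-65,120,16),T(182,428)),('top',(-65,-120,16),T(637,362)),('top',(59,-118,28),T(600,130)),('top',(59,116,40),T(150,190)),('top',(8,63,29),T(273,283)),('top',(1,116,40),T(168,308)),('top',(59,76,40),T(236,183)),('top',(47,-118,28),T(603,158)),('top',(1,76,40),T(243,295)),
('side',(-65,120,16),S(238,146)),('side',(-65,-120,16),S(327,405)),('side',(65,-120,16),S(545,375)),('side',(47,-118,28),S(518,352)),('side',(1,76,40),S(343,140)),('side',(59,76,40),S(437,143)),('side',(1,116,40),S(335,100)),('side',(59,116,40),S(428,97))]
C=[('top',(15,38,26),T(403,276)),('top',(-15,38,26),T(437,326)),('top',(15,-38,26),T(535,212)),('top',(-15,-24,26),T(528,285)),('top',(-1,-38,26),T(550,245)),
('side',(-15,38,26),S(345,268)),('side',(15,38,26),S(375,250)),('side',(15,-38,26),S(455,315)),('side',(-1,-38,26),S(440,333)),('side',(-15,-24,26),S(402,332))]
def world(p,L):
    c,s=np.cos(p[2]),np.sin(p[2]);return [p[0]+(c*L[0]-s*L[1])/1e3,p[1]+(s*L[0]+c*L[1])/1e3,L[2]/1e3]
def fit(D,p0):
    r=least_squares(lambda p:np.concatenate([proj(n,world(p,L))-q for n,L,q in D]),p0,loss='soft_l1',x_scale=[.01,.01,.1])
    return r.x
def toh(p,w):
    c,s=np.cos(p[2]),np.sin(p[2]);d=(np.array(w[:2])-p[:2])*1e3;return np.array([c*d[0]+s*d[1],-s*d[0]+c*d[1]])
if __name__=='__main__':
    np.set_printoptions(precision=4,suppress=True)
    for cam in('','top','side'):
        h=fit([d for d in H if cam in d[0]],[.52,-.02,.1]);c=fit([d for d in C if cam in d[0]],[.525,-.066,.4])
        print(cam,h,c,'chip in holder',toh(h,c),c[2]-h[2])
        if not cam:
            for D,p in((H,h),(C,c)):
                for n,L,q in D: print(n,L,proj(n,world(p,L))-q)
    np.save('h.npy',fit(H,[.52,-.02,.1]))
E
python3 fit.py
```

```text
[ 0.5222 -0.0206  0.1497] [ 0.5254 -0.0688  0.4912] chip in holder [ -4.0142 -48.2278] 0.34147208662594586
top (-65, 120, 16) [0.0939 0.3953]
top (-65, -120, 16) [0.1019 0.4599]
top (59, -118, 28) [-0.2343  0.9778]
top (59, 116, 40) [0.9582 0.8317]
top (8, 63, 29) [-0.5893 -1.5577]
top (1, 116, 40) [ 0.4733 -1.4866]
top (59, 76, 40) [-1.1532 -0.0911]
top (47, -118, 28) [-0.0843 -0.4674]
top (1, 76, 40) [ 0.9981 -1.018 ]
side (-65, 120, 16) [-1.2642 -0.3601]
side (-65, -120, 16) [-0.7623  0.9969]
side (65, -120, 16) [ 0.5912 -1.6893]
side (47, -118, 28) [-0.1639  0.7592]
side (1, 76, 40) [1.4121 0.1523]
side (59, 76, 40) [ 0.3472 -3.7273]
side (1, 116, 40) [-0.3409  0.5998]
side (59, 116, 40) [-1.6208 -1.7991]
top (15, 38, 26) [1.0543 0.3748]
top (-15, 38, 26) [-0.4895  0.2793]
top (15, -38, 26) [ 0.1905 -0.1583]
top (-15, -24, 26) [ 2.7308 -2.8944]
top (-1, -38, 26) [ 0.1112 -1.7626]
side (-15, 38, 26) [-1.7345 -0.9236]
side (15, 38, 26) [ 0.8763 -1.1466]
side (15, -38, 26) [0.0336 0.7618]
side (-1, -38, 26) [-1.6676 -0.8001]
side (-15, -24, 26) [-0.8687 -1.6105]
top [ 0.5219 -0.0204  0.1531] [ 0.5239 -0.0671  0.4378] chip in holder [ -5.0787 -46.4276] 0.28465467767826746
side [ 0.5228 -0.0216  0.1415] [ 0.5262 -0.0721  0.5466] chip in holder [ -3.6967 -50.4512] 0.4050803192196134
```

```bash
cat >> h.py <<'E'
HP=np.load('h.npy'); HP[2]=.151
def go(hx,hy,z,yaw_deg,s=None):
    "shift (tool axes, mm) and turn from the measured pose to holder (hx,hy), world z mm, tool x at yaw_deg from holder x"
    s=s or manip.sense();a=2*np.arctan2(s['tool_rot'][1],s['tool_rot'][0])
    c,n=np.cos(HP[2]),np.sin(HP[2]);w=HP[:2]*1e3+[c*hx-n*hy,n*hx+c*hy]
    d=w-s['tcp_pos'][:2]*1e3
    t=-(HP[2]+np.radians(yaw_deg)-a);t=(t+np.pi)%(2*np.pi)-np.pi
    return np.round([np.cos(a)*d[0]+np.sin(a)*d[1],np.sin(a)*d[0]-np.cos(a)*d[1],s['tcp_pos'][2]*1e3-z,np.degrees(t)],1)
def where():
    s=manip.sense();c,n=np.cos(HP[2]),np.sin(HP[2]);d=(s['tcp_pos'][:2]-HP[:2])*1e3;f=s['force']
    a=2*np.arctan2(s['tool_rot'][1],s['tool_rot'][0])
    print('t',s['t'],'holder',np.round([c*d[0]+n*d[1],-n*d[0]+c*d[1],s['tcp_pos'][2]*1e3],1),'yaw',round(np.degrees(a-HP[2]),1),'F',np.round([c*f[0]+n*f[1],-n*f[0]+c*f[1],f[2]],1),'gap',round(s['finger_gap'],3))
E
python3 -c "
from h import *
where();print(go(-55,-57,100,0))"
```

```text
t 1.2 holder [-443.4 -522.2  231.3] yaw 6.4 F [-0.3  0.8 -0.4] gap 1.002
[ 437.9 -418.9  131.3    6.4]
```

>>> step_arm(targets="438 -419 60 6.4; 438 -419 60 6.4; 438 -419 60 6.4; 438 -419 60 6.4; 438 -419 60 6.4; 438 -419 60 6.4; 438 -419 60 6.4; 438 -419 60 6.4; 438 -419 60 6.4; 438 -419 60 6.4; 438 -419 60 6.4; 438 -419 60 6.4", gripper=1)

```text
t: 2.4
tcp_pos: [0.4729, -0.0911, 0.1723]
tool_rot: [0.997, 0.075, 0.0, 0.0]
force: [1.1, -0.7, 0.4]
finger_gap: -0.001
gripper_force: 0.0
```

```bash
python3 -c "
from h import *
where();print(go(-55,-57,100,0))"
```

```text
t 2.4 holder [-59.4 -62.3 172.3] yaw 0.0 F [ 0.9 -0.8  0.4] gap -0.001
[ 4.4 -5.3 72.3  0. ]
```

>>> step_arm(targets="0 0 0 0; 4 -5 50 0; 4 -5 100 0; 4 -5 122 0; 4 -5 122 0; 4 -5 122 0")

```text
t: 3.0
tcp_pos: [0.4751, -0.088, 0.0504]
tool_rot: [0.997, 0.075, -0.0, 0.0]
force: [0.5, -0.2, 0.5]
finger_gap: 0.002
gripper_force: 0.0
```

```bash
python3 - <<'E'
from h import *
where()
a=snap('top')[160:300,240:420];b=snap('side')[210:330,250:420]
cv2.imwrite('pics/m2.png',np.hstack([cv2.resize(a,(400,311),interpolation=3),cv2.resize(b,(400,311),interpolation=3)])[:,:,::-1])
E
```

```text
t 3.0 holder [-56.7 -59.6  50.4] yaw -0.0 F [ 0.4 -0.3  0.5] gap 0.002
```

View pics/m2.png

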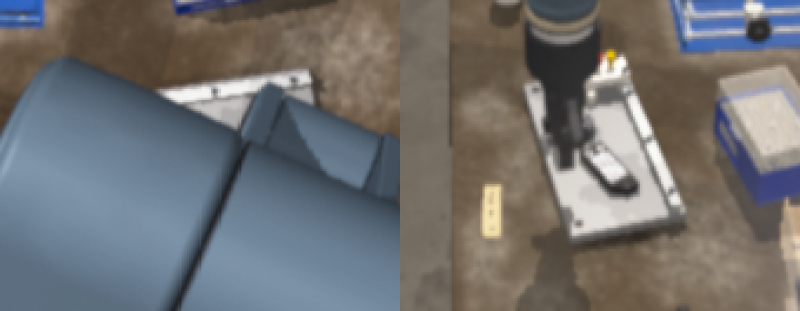

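The side half shows the shut fingertips at side pixel about (320,274), left of the chip and clear of it. The arm hides the top view. I check that tip position and then descend.

```bash
python3 -c "
from h import *
print(proj('side',manip.sense()['tcp_pos']));print(go(-55,-57,20,0))"
```

```text
[319.61264052 273.77182428]
[ 0.8 -3.  31.6 -0. ]
```

>>> step_arm(targets="0 0 0 0; 2 -3 15 0; 2 -3 30 0; 2 -3 30 0; 2 -3 30 0")

```text
t: 3.6
tcp_pos: [0.4769, -0.0843, 0.021]
tool_rot: [0.997, 0.075, 0.001, 0.0]
force: [-0.0, -0.1, -0.1]
finger_gap: -0.006
gripper_force: 0.0
```

```bash
python3 -c "
from h import *
where()"
```

```text
t 3.6 holder [-54.3 -56.2  21. ] yaw 0.0 F [-0.1 -0.  -0.1] gap -0.006
```

>>> step_arm(targets="5 0 1 0; 10 0 1 0; 15 0 1 0; 20 0 1 0; 24 0 1 0; 28 0 1 0; 32 0 1 0; 36 0 1 0; 40 0 1 0; 44 0 1 0; 48 0 1 0; 48 0 1 0")

```text
t: 4.8
tcp_pos: [0.5248, -0.0769, 0.0192]
tool_rot: [0.997, 0.076, 0.0, 0.0]
force: [0.6, -0.1, -0.4]
finger_gap: -0.002
gripper_force: 0.0
```

```bash
python3 - <<'E'
from h import *
where()
b=snap('side')[210:330,250:420]
cv2.imwrite('pics/m3.png',cv2.resize(b,(680,480),interpolation=3)[:,:,::-1])
E
```

```text
t 4.8 holder [ -5.9 -56.1  19.2] yaw 0.0 F [ 0.6 -0.2 -0.4] gap -0.002
```

View pics/m3.png

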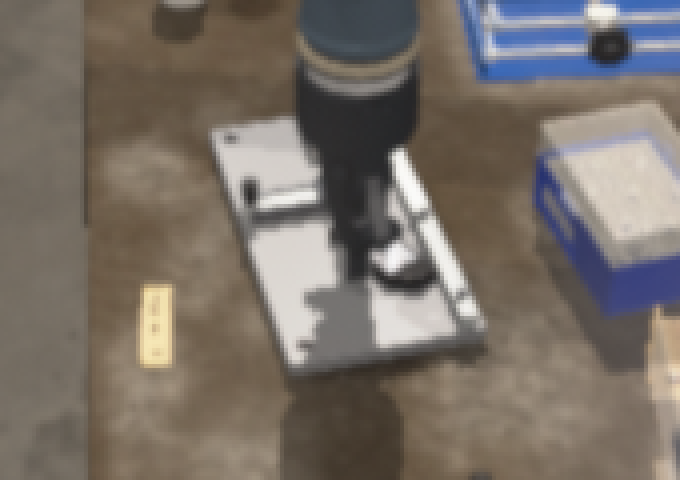

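The fingers, at about crop (360,250), are pushing the chip, and its end near (410,275) is close to the rail. I continue in small steps.

>>> step_arm(targets="2 0 0 0; 4 0 0 0; 6 0 0 0; 8 0 0 0; 8 0 0 0")

```text
t: 5.35
tcp_pos: [0.5321, -0.0755, 0.0192]
tool_rot: [0.997, 0.076, 0.0, -0.0]
force: [-0.8, -0.0, -0.8]
finger_gap: 0.002
gripper_force: 0.3
```

>>> step_arm(targets="1 0 0 0; 2 0 0 0; 3 0 0 0; 3 0 0 0")

```text
t: 5.75
tcp_pos: [0.5332, -0.0745, 0.019]
tool_rot: [0.997, 0.076, -0.002, -0.001]
force: [-5.2, 1.5, 1.7]
finger_gap: -0.001
gripper_force: 2.2
```

```bash
python3 -c "
from h import *
where()"
```

```text
t 5.75 holder [  2.7 -55.   19. ] yaw 0.0 F [-4.9  2.2  1.7] gap -0.001
```

>>> step_arm(targets="1 0 0 0; 2 0 0 0; 3 0 0 0; 3 0 0 0")

```text
t: 6.15
tcp_pos: [0.5371, -0.0743, 0.019]
tool_rot: [0.997, 0.075, -0.001, -0.0]
force: [-4.0, 0.7, 0.8]
finger_gap: 0.006
gripper_force: 2.0
```

```bash
python3 -c "
from h import *
where()"
```

```text
t 6.15 holder [  6.6 -55.4  19. ] yaw 0.0 F [-3.8  1.3  0.8] gap 0.006
```

>>> step_arm(targets="-8 0 0 0; -30 0 0 0; -50 0 -20 0; -60 0 -60 0; -70 0 -60 0;-80 0 -60 0; -80 0 -60 0")

```text
t: 6.85
tcp_pos: [0.4575, -0.0868, 0.0789]
tool_rot: [0.997, 0.075, -0.0, -0.0]
force: [-0.2, 0.1, -0.0]
finger_gap: -0.0
gripper_force: 0.0
```

```bash
python3 - <<'E'
from h import *
where()
b=snap('side')[225:310,290:390]
print([(r['p'],r['position'],toh) for r in manip.mark_of('side','chip')[:2] for toh in [at_z('side',r['position'],.016)]])
cv2.imwrite('pics/m4.png',cv2.resize(b,(700,595),interpolation=3)[:,:,::-1])
E
```

```text
t 6.85 holder [-73.9 -55.8  78.9] yaw -0.1 F [-0.2  0.2 -0. ] gap -0.0
[(0.65, [348.1, 270.7], array([ 0.55609152, -0.04595861,  0.016     ]))]
```

View pics/m4.png

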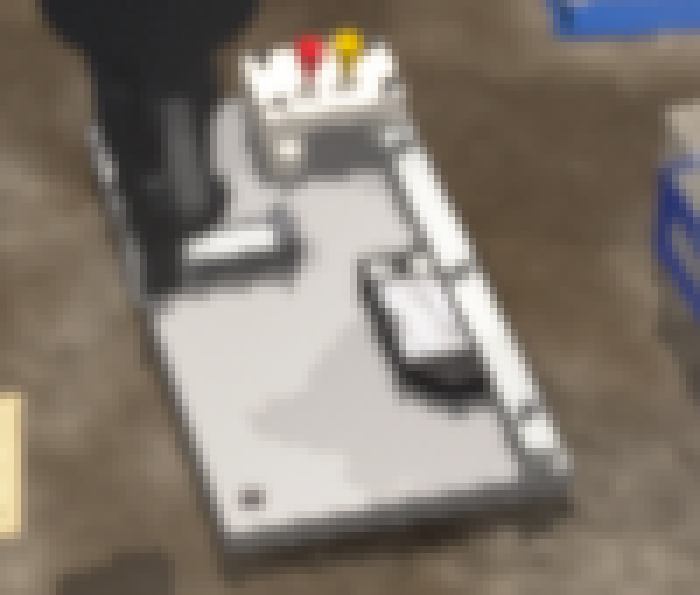

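The chip lies along the rail at about crop (430,320), flush or nearly so, and the bolt is still drawn back. Next I set up behind the cut with the tool turned 45°.

```bash
python3 - <<'E'
from h import *
from fit import toh
for p in((401,288),(385,247)): print(toh(HP,at_z('side',p,0)),toh(HP,at_z('side',p,.08)))
print('chip',toh(HP,at_z('side',(348.1,270.7),.016)))
print(go(19,-100,79,45),go(19,-100,20,45))
E
```

```text
[ 149.26700404 -111.83386131] [ 110.49244608 -185.05719302]
[168.1144937   56.57825693] [127.50434466 -33.04703537]
chip [ 29.67527071 -30.21114631]
[ 91.7  43.8  -0.4 -45. ] [ 91.7  43.8  58.6 -45. ]
```

>>> step_arm(targets="40 20 0 -8; 80 40 0 -16; 92 44 0 -24; 92 44 0 -32; 92 44 0 -40; 92 44 0 -45; 92 44 20 -45; 92 44 40 -45; 92 44 59 -45; 92 44 59 -45; 92 44 59 -45")

```text
t: 8.05
tcp_pos: [0.5563, -0.1162, 0.0194]
tool_rot: [0.892, 0.451, -0.0, -0.001]
force: [0.2, 0.4, -0.6]
finger_gap: 0.005
gripper_force: 0.0
```

```bash
python3 - <<'E'
from h import *
where()
c,s=np.cos(np.pi/4),np.sin(np.pi/4)
print('y-push per 10mm:',10*c,'tool x;',10*-s,'tool y (check)')
print(go(19,-60,20,45),go(19,0,20,45),go(19,26,20,45))
E
```

```text
t 8.05 holder [ 19.3 -99.7  19.4] yaw 45.0 F [ 0.3  0.4 -0.6] gap 0.005
y-push per 10mm: 7.0710678118654755 tool x; -7.071067811865475 tool y (check)
[ 27.9 -28.3  -0.6   0. ] [ 70.3 -70.7  -0.6   0. ] [ 88.7 -89.1  -0.6   0. ]
```

>>> step_arm(targets="4 -4 0 0; 8 -8 0 0; 12 -12 0 0; 16 -16 0 0; 19 -19 0 0; 22 -22 0 0; 25 -25 0 0; 28 -28 0 0; 31 -31 0 0; 34 -34 0 0; 36 -36 0 0; 36 -36 0 0")

```text
t: 9.25
tcp_pos: [0.5485, -0.0655, 0.0201]
tool_rot: [0.892, 0.451, 0.0, -0.0]
force: [-0.3, 0.2, 0.2]
finger_gap: 0.002
gripper_force: 0.0
```

```bash
python3 - <<'E'
from h import *
where()
b=snap('side')[225:310,290:390]
cv2.imwrite('pics/m5.png',cv2.resize(b,(700,595),interpolation=3)[:,:,::-1])
E
```

```text
t 9.25 holder [ 19.3 -48.4  20.1] yaw 45.0 F [-0.3  0.2  0.2] gap 0.002
```

View pics/m5.png

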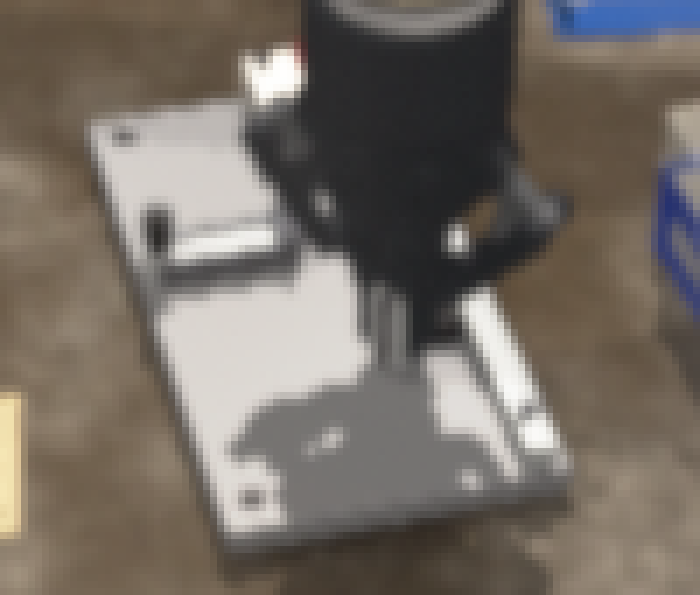

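The fingers at crop (395,350) are pushing behind the chip, which they hide. The finger knuckles spread out near (560,210). I check their height against the header before continuing.

```bash
python3 - <<'E'
from h import *
from fit import world
from scipy.optimize import least_squares
for u,v in((562,210),(500,265),(455,285),(255,150),(325,245)):
    q=np.array([290+u/7,225+v/7])
    r=least_squares(lambda p:proj('side',world(HP,(19.3+.707*p[0],-48.4-.707*p[0],p[1])))-q,[40,80])
    print((u,v),r.x)
E
```

```text
(562, 210) [ 63.0280602  115.77007515]
(500, 265) [40.87907159 80.24905144]
(455, 285) [23.54916786 62.7432668 ]
(255, 150) [-60.85165795  91.18883387]
(325, 245) [-30.63803987  58.02997649]
```

>>> step_arm(targets="3 -3 0 0; 6 -6 0 0; 9 -9 0 0; 12 -12 0 0; 15 -15 0 0; 18 -18 0 0; 21 -21 0 0; 24 -24 0 0; 24 -24 0 0")

```text
t: 10.2
tcp_pos: [0.5432, -0.0318, 0.0202]
tool_rot: [0.892, 0.452, -0.0, -0.0]
force: [0.2, -0.2, -0.4]
finger_gap: 0.004
gripper_force: 0.0
```

>>> step_arm(targets="3 -3 0 0; 6 -6 0 0; 9 -9 0 0; 12 -12 0 0; 12 -12 0 0")

```text
t: 10.7
tcp_pos: [0.5407, -0.015, 0.0202]
tool_rot: [0.892, 0.452, -0.0, -0.0]
force: [-0.3, -0.9, -0.5]
finger_gap: 0.003
gripper_force: 0.0
```

```bash
python3 -c "
from h import *
where()"
```

```text
t 10.7 holder [19.1  2.7 20.2] yaw 45.0 F [-0.4 -0.8 -0.5] gap 0.003
```

>>> step_arm(targets="2 -2 0 0; 4 -4 0 0; 6 -6 0 0; 8 -8 0 0; 10 -10 0 0; 12 -12 0 0; 12 -12 0 0")

```text
t: 11.4
tcp_pos: [0.5383, 0.0015, 0.0202]
tool_rot: [0.892, 0.452, -0.0, -0.0]
force: [0.2, 0.7, -0.0]
finger_gap: -0.005
gripper_force: 0.0
```

```bash
python3 - <<'E'
from h import *
where()
b=snap('side')[225:310,290:390]
cv2.imwrite('pics/m6.png',cv2.resize(b,(700,595),interpolation=3)[:,:,::-1])
E
```

```text
t 11.4 holder [19.2 19.4 20.2] yaw 45.0 F [ 0.4  0.7 -0. ] gap -0.005
```

View pics/m6.png

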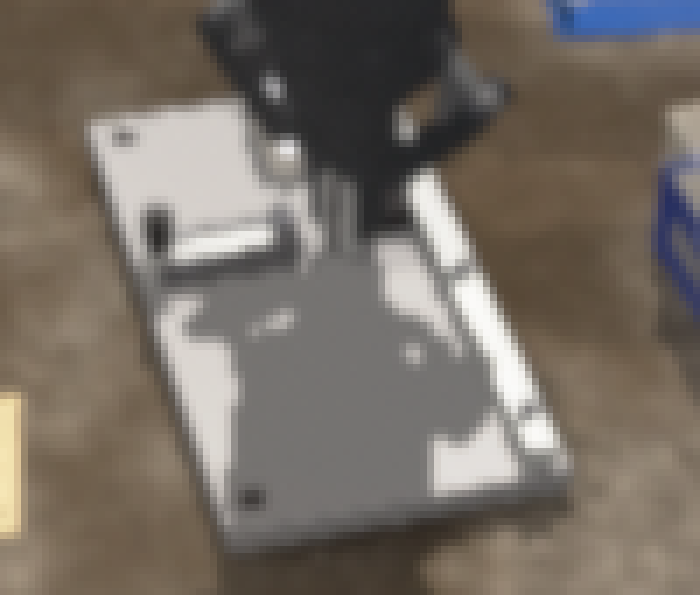

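The chip's dark end at crop (385,220) sits against the fingers (340,240) and runs into the pocket beside the rail. I push the last few millimetres while watching the force.

>>> step_arm(targets="1 -1 0 0; 2 -2 0 0; 3 -3 0 0; 4 -4 0 0; 4 -4 0 0")

```text
t: 11.95
tcp_pos: [0.5375, 0.0068, 0.0202]
tool_rot: [0.892, 0.451, -0.0, -0.0]
force: [-0.4, 1.1, 0.2]
finger_gap: -0.0
gripper_force: 0.0
```

>>> step_arm(targets="1 -1 0 0; 2 -2 0 0; 2 -2 0 0; 2 -2 0 0")

```text
t: 12.35
tcp_pos: [0.5371, 0.0094, 0.0202]
tool_rot: [0.892, 0.451, -0.0, -0.0]
force: [-0.2, -0.3, 0.4]
finger_gap: -0.003
gripper_force: 0.2
```

```bash
python3 -c "
from h import *
where()"
```

```text
t 12.35 holder [19.3 27.4 20.2] yaw 45.0 F [-0.2 -0.2  0.4] gap -0.003
```

>>> step_arm(targets="1 -1 0 0; 2 -2 0 0; 2 -2 0 0; 2 -2 0 0")

```text
t: 12.75
tcp_pos: [0.5371, 0.0098, 0.0203]
tool_rot: [0.892, 0.452, -0.0, 0.002]
force: [-1.9, -11.1, -0.6]
finger_gap: 0.0
gripper_force: 4.8
```

>>> step_arm(targets="1 -1 0 0; 2 -2 0 0; 2 -2 0 0; 2 -2 0 0")

```text
t: 13.15
tcp_pos: [0.5371, 0.0101, 0.0204]
tool_rot: [0.892, 0.453, -0.001, 0.003]
force: [-2.9, -21.1, 0.4]
finger_gap: 0.002
gripper_force: 9.2
```

```bash
python3 -c "
from h import *
where()"
```

```text
t 13.15 holder [19.4 28.  20.4] yaw 45.2 F [ -6.1 -20.5   0.4] gap 0.002
```

>>> step_arm(targets="-8 8 0 0; -16 16 0 0; -16 16 -20 0; -16 16 -50 0; -16 16 -80 0; -50 -20 -90 8; -80 -60 -90 16; -80 -60 -90 24; -80 -60 -90 32; -80 -60 -90 40; -80 -60 -90 45; -80 -60 -90 45")

```text
t: 14.35
tcp_pos: [0.4408, -0.0138, 0.1104]
tool_rot: [0.997, 0.076, 0.0, -0.0]
force: [-0.7, 0.4, 0.4]
finger_gap: -0.004
gripper_force: 0.0
```

```bash
python3 - <<'E'
from h import *
where();print(go(-92,22,33,0))
b=snap('side')[225:285,310:380]
cv2.imwrite('pics/m7.png',cv2.resize(b,(700,600),interpolation=3)[:,:,::-1])
E
```

```text
t 14.35 holder [-79.5  18.9 110.4] yaw 0.0 F [-0.6  0.5  0.4] gap -0.004
[-12.5  -3.1  77.4   0. ]
```

View pics/m7.png

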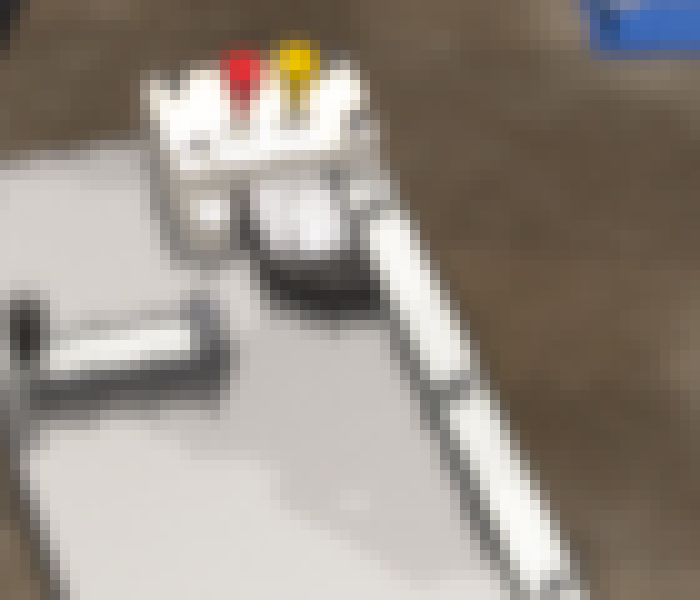

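The chip sits in the pocket against the rail, with its end at crop (320,300). The bolt is out and its knob is at (25,330). I compare the picture with the projected home pose.

```bash
python3 - <<'E'
from h import *
from fit import world
for L in ((47,30,26),(31,30,26),(31,30,16),(17,44,26),(17,76,26),(47,12,28),(-57,22,45.5),(-1,12,16),(1,76,40),(59,76,40)):
    print(L,((proj('side',world(HP,L))-[310,225])*10).round())
r=manip.mark_of('side','bolt_knob')
print(r[:1])
E
```

```text
(47, 30, 26) [379. 277.]
(31, 30, 26) [323. 286.]
(31, 30, 16) [323. 314.]
(17, 44, 26) [261. 263.]
(17, 76, 26) [230. 192.]
(47, 12, 28) [398. 312.]
(-57, 22, 45.5) [ 18. 303.]
(-1, 12, 16) [228. 375.]
(1, 76, 40) [176. 163.]
(59, 76, 40) [374. 130.]
[{'position': [309.2, 256.8], 'p': 0.59}]
```

>>> step_arm(targets="-6 -2 20 0; -12 -3 40 0; -12 -3 60 0; -12 -3 77 0; -12 -3 77 0; -12 -3 77 0")

```text
t: 15.05
tcp_pos: [0.4282, -0.0127, 0.0332]
tool_rot: [0.997, 0.076, -0.0, -0.0]
force: [-0.5, 0.3, 0.4]
finger_gap: -0.002
gripper_force: 0.0
```

```bash
python3 -c "
from h import *
where()"
```

```text
t 15.05 holder [-91.7  21.9  33.2] yaw 0.1 F [-0.5  0.3  0.4] gap -0.002
```

The picture matches the home pose. Now I push the knob.

>>> step_arm(targets="5 0 0 0; 10 0 0 0; 14 0 0 0; 18 0 0 0; 22 0 0 0; 26 0 0 0; 30 0 0 0; 34 0 0 0; 38 0 0 0; 42 0 0 0; 46 0 0 0; 46 0 0 0")

```text
t: 16.25
tcp_pos: [0.4748, -0.0058, 0.0332]
tool_rot: [0.997, 0.076, 0.001, 0.0]
force: [0.4, -0.3, 0.4]
finger_gap: 0.005
gripper_force: 0.0
```

>>> step_arm(targets="2 0 0 0; 4 0 0 0; 6 0 0 0; 6 0 0 0")

```text
t: 16.65
tcp_pos: [0.4801, -0.0049, 0.0332]
tool_rot: [0.997, 0.075, 0.0, 0.0]
force: [0.3, 0.1, 1.0]
finger_gap: 0.002
gripper_force: 0.2
```

```bash
python3 -c "
from h import *
where()"
```

```text
t 16.65 holder [-39.3  21.8  33.2] yaw 0.0 F [0.3 0.1 1. ] gap 0.002
```

>>> step_arm(targets="1 0 0 0; 2 0 0 0; 3 0 0 0; 3 0 0 0")

```text
t: 17.05
tcp_pos: [0.4829, -0.0045, 0.0332]
tool_rot: [0.997, 0.075, 0.0, 0.0]
force: [-0.0, -0.5, 0.2]
finger_gap: 0.002
gripper_force: 0.4
```

>>> step_arm(targets="1 0 0 0; 2 0 0 0; 3 0 0 0; 3 0 0 0")

```text
t: 17.45
tcp_pos: [0.4842, -0.004, 0.0331]
tool_rot: [0.997, 0.076, -0.002, -0.0]
force: [-4.3, -2.8, 1.8]
finger_gap: -0.0
gripper_force: 2.2
```

```bash
python3 -c "
from h import *
where()"
```

```text
t 17.45 holder [-35.1  22.1  33.1] yaw 0.0 F [-4.6 -2.1  1.8] gap -0.0
```

>>> step_arm(targets="1 0 0 0; 3 0 0 0; 4 0 0 0; 4 0 0 0; 4 0 0 0")

```text
t: 17.95
tcp_pos: [0.4843, -0.0034, 0.0329]
tool_rot: [0.997, 0.076, -0.005, -0.001]
force: [-10.1, -7.6, 5.3]
finger_gap: -0.001
gripper_force: 5.6
```

```bash
python3 -c "
from h import *
where()"
```

```text
t 17.95 holder [-34.9  22.6  32.9] yaw 0.1 F [-11.1  -6.    5.3] gap -0.001
```

The bolt stalled hard at the expected stroke. I back off and lift clear.

>>> step_arm(targets="-8 0 0 0; -25 0 0 0; -40 0 0 0; -50 0 -30 0; -50 0 -80 0; -50 0 -120 0; -50 60 -150 0; -50 100 -150 0; -50 150 -150 0; -50 200 -150 0; -50 200 -150 0; -50 200 -150 0")

```text
t: 19.15
tcp_pos: [0.4709, -0.2102, 0.1832]
tool_rot: [0.997, 0.074, 0.001, 0.0]
force: [-0.4, -0.3, 0.2]
finger_gap: -0.003
gripper_force: 0.0
```

```bash
python3 - <<'E'
from h import *
from fit import world
where()
a=snap('top')[185:255,265:345];b=snap('side')[225:285,310:380]
cv2.imwrite('pics/m8.png',np.hstack([cv2.resize(a,(400,350),interpolation=3),cv2.resize(b,(400,350),interpolation=3)])[:,:,::-1])
for L in ((-19,22,45.5),(37,16,26),(37,28,26),(31,30,26)):
    print(L,((proj('side',world(HP,L))-[310,225])*[400/70,350/60]+[400,0]).round(),((proj('top',world(HP,L))-[265,185])*5).round())
E
```

```text
t 19.15 holder [ -79.3 -179.8  183.2] yaw -0.2 F [-0.4 -0.2  0.2] gap -0.003
(-19, 22, 45.5) [489. 163.] [291. 247.]
(37, 16, 26) [605. 184.] [284. 126.]
(37, 28, 26) [598. 168.] [257. 130.]
(31, 30, 26) [585. 167.] [255. 144.]
```

View pics/m8.png

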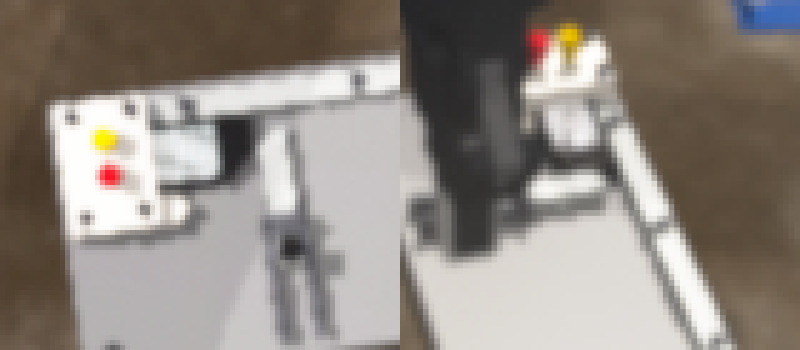

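The top half shows the chip in the pocket along the rail. The bolt nose at (275,125) is behind it and the knob at (292,247) is at its predicted fully-in place.

```bash
python3 -c "
from h import *
print(manip.sign_off())"
```

```text
the job is handed in; nothing more can be done
None
```

The job is handed in at about 19 s: the chip is home against the end stop and flush along the rail, the bolt is fully in behind it, and the arm never went near the jar, beaker, bottle or syringe.

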